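# Release and push off a vacuum cleaner's filter cover

### The job

The dark vacuum cleaner shell on the repair bench has a white filter cover that is locked by an orange snap tab. Press the tab all the way down so that it stays in, then push the released cover along its rails, off its seat over the filter, until the yellow filter well is completely uncovered. Only press and push: do not lift the cover, leave it lying flat on the rails, and do not disturb the other things on the bench and on the shell.

Things in the scene. Friction and masses are not known exactly. Their poses are not given: they have to be found in the camera images.
- vacuum: Dark grey vacuum cleaner shell, fixed to the bench, 370 x 240 mm, black wheels at its sides (298 mm over them, 110 mm high), hose duct at the near end, steel motor across the far end (x 146 to 194, top at 108 mm). Origin: under its middle, on the bench; x runs along the rails, the way the cover is pushed off (roughly away from the robot); z up. Its flat top (deck) is 70 mm up.
- filter_well (a point): Centre of the filter well's mouth, at deck height, x = -30 mm in the vacuum's frame: an opening 70 mm (x) by 70 mm (y) with the yellow pleated filter 6 mm below the deck, hidden by the cover at first.
- rail_end (a point): Foot of the end stop (14 mm high) at x = 130 mm of the vacuum. Two rails 3 mm high (38 to 48 mm either side of the middle) carry the cover from x = -80 mm to here; guide walls 12 mm high outside them (inner faces y = +-52 mm). Behind the cover stand two corner stops 12 mm high (x -90 to -83, beyond y = +-42); between them the deck is free.
- cover: Loose white filter cover, plate 100 x 100 x 6 mm, 0.1 to 0.23 kg, lying on the rails. Origin: centre of its underside; axes as the vacuum's; on its seat at x = -30, z = 73 mm there. Slides with little friction, 2 mm play to each guide wall. The well is just uncovered once it has moved 85 mm; at 110 mm it meets the end stop.
- cover_push (a point): Where to push: middle of the cover's near face (its -x side), 10 mm above the cover's underside, 83 mm above the bench. A grey ridge 64 mm wide (y), 8 mm thick, 14 mm high stands on the plate flush with this edge, so the face is 20 mm tall; below it 3 mm of air over the deck.
- tab (a joint): The snap tab's travel in m: 0 fully up (locked), 0.010 fully pressed. It moves straight down, resists with about 4 N, has no return spring and stays where it is left. Starts between 0 and 0.0015. Below about 0.008 it still blocks the cover; beyond that the cover passes over it.
- tab_pad (a point): The point to press, on top of the orange tab (moves with it), x = 52 mm, y = 0 in the vacuum's frame. The tab, 44 mm long (x 24 to 68) by 26 mm wide, stands in the deck 4 mm beyond the cover's far edge. Its top is 11 mm above the deck when up (2 mm above the cover plate), 1 mm above the deck when fully pressed.
- screwdriver: Bystander: screwdriver 190 mm long lying on the bench left of the shell; origin at its middle below.
- screw_cup: Bystander: clear plastic cup with screws, 72 mm wide, 85 mm high, on the bench right of the shell; origin under its centre.
- multimeter: Bystander: black multimeter 130 x 70 x 30 mm on the bench right of the shell; origin under its centre.
- hub_cap: Bystander: grey round wheel cap, 68 mm wide, 16 mm high, on the bench left of the shell; origin under its centre.
- capacitor: Bystander: green cylinder 24 mm wide, 34 mm high, standing on the deck left of the left guide wall, about y = +92 mm in the vacuum's frame; origin under its centre.
- wrench: Bystander: wrench 170 mm long lying on the bench far to one side; origin at its middle below.
- tape: Bystander: red tape roll 90 mm wide, 20 mm high, on the bench far to one side; origin under its centre.
Mind the look-alikes: they are no part of the job. What is meant by the cover is not pink or turquoise, and is the smaller of those in its own colour.

How it is judged:
By the outcome, as a careful person would: the job done as asked, in the order asked, and still so for the second after the job is handed in, with the robot touching nothing.
It also fails if it takes over 42 s, if anything falls off the work surface, if the arm or the gripper's body presses on something with over 40 N, if the wrist force passes 120 N, or if a joint passes its speed limit or range.

### The arm

A 6-joint arm with a two-finger parallel gripper is mounted at the origin on the work surface. World frame = base frame: x ahead of the robot, y to its left, z up, the work surface at z = 0. Lengths are in m, angles in rad, forces in N, time in s.
With the tool pointing down it reaches from about 0.2 to 0.875 m from the base axis. Payload 3.4 kg.
Tool frame: the origin (TCP) lies on the front face of the gripper's body, between the roots of the fingers; the fingertips stand 97 mm ahead of it and the grasp point (between the pads) lies 78 mm ahead of it; z points along the fingers, y is the direction in which the jaws open and shut (so a half turn about z gives the same grasp; the last joint's range is limited). The gripper opens to 94 mm and grips with 3 to 60 N. Pads are 16 mm wide; open, the fingers measure 119 mm over their backs; the gripper's body (75 mm by 177 mm) begins 78 mm behind the grasp point.
Start: joints at [1.223, 0.276, 1.505, -0, 1.361, -0.121], TCP at [0.129, 0.56, 0.303] pointing down, gripper open.
Joint ranges: [-2.89, 2.89], [-0.75, 2.08], [0.22, 2.7], [-1.18, 4.32], [0.11, 2.71], [-2.7, 2.7]. Speed limits (rad/s): [2.57, 2.57, 3.14, 3.14, 3.14, 3.14].

### API

Orientations are given as a unit quaternion [w, x, y, z].
In Python, from bench import * gives the robot as it stands. The module is installed in compiled form; this text tells all that it offers.
- The arm moves only by the tool drive_tool, never from a script. Its arguments are lists of equal length, an entry for each row: "travel": the shift along the tool's x, y, z in units of 30 mm (1.0 is 30 mm), a list of three; "yaw": the turn about the tool's z in units of 6 degrees (1.0 is 6 degrees). In form: {"travel": [[dx, dy, dz], ...], "yaw": [yaw, ...]}. A call has 1 to 20 rows; each row shifts and turns the commanded pose from where the row before left it, along the tool's axes as they then stand; what a row does not reach is not made up. A row lasts 1/10 s, in which the tool goes at most 50 mm and 8.59 degrees, less where a joint would pass 70% of its speed; a pose out of reach is approached as far as the arm can. A call is refused whole if a number of a shift passes 1 or a number of a turn 1, either way. A call with a gripper value outside its range is refused whole. "grip" is the opening, from 0 (shut) to 1 (fully open), set as the call begins (left out, the last holds). The fingers move at their own pace and stop on an object; "squeeze" is the grip in N (left out, the last holds). Time passes only in rows, so rows that do not move let the fingers close. It gives the time, the measured TCP pose, the force and the opening at its end, in the units of the state.
- get_state(): the state, without advancing time (a new reading comes with each control period).
- capture(name): name is "scene" or "side" or "wrist"; returns a dict with "pixels" (420x560x3 uint8, red, green, blue), "camera_matrix" (3x3 intrinsics, pixels), "dist_coeffs" ([k1, k2, p1, p2, k3] as OpenCV has them; the pictures are not rectified), "world_from_camera" (4x4, takes a point from camera to world coordinates). Camera axes: x right, y down, z forward; pixel columns grow to the right and rows downward; lengths in m; the calibration is good to about 2 mm. A picture is of the moment at which its call begins. There is no depth.
- hand_in(): hands the job in, once; it reports no verdict.
Trained networks look in the newest picture that a camera, given by its name, has taken for a name from the list of things; names that differ only in an ending like _2 or _b are one class to them, and where a whole thing is asked for, a point or a joint stands for the part that bears it (a point fixed in the world has none). Each returns a list of dicts, best first, with "confidence" (0 to 1); they miss things now and then, are a little off and sometimes report something else, mostly with a low value. They report only what shows in the picture. A call takes as long as a camera call. They do not tell look-alikes from the thing itself.
- outline_of(target, camera): "mask" (420x560 bool, what is visible of it) and "box" ([centre column, centre row, width, height] in pixels, round what is visible of it).
The state is a dict: "time_s": time; "qpos": joint angles; "dq": joint speeds; "tau": joint torques, N m; "tcp_pos": TCP position; "tcp_rot": TCP orientation; "ft_force": force on the tool from outside, world axes, zero at the start; "wrist_torque": the same for the moment, N m; "gripper_width": opening from 0.0 (shut) to 1.0 (fully open).
Only numpy, scipy, OpenCV 4.12 (cv2) and the standard library are available. Lean on these libraries where they do the work, as an engineer would, in place of code of your own. Each camera call takes 0.05 s, during which the arm holds its last target. There are 200 camera calls.

## Working session

There is one attempt and no reset: what is moved stays moved. The work goes in short steps, Python scripts to look and compute and a tool call to move; the robot and the scene stay as the last step left them, time stands still between calls to the robot, and variables do not carry over. Pictures are saved under pics/ and viewed, about 8 in all and at most 12, crops included, and the job is handed in when it is done.

Besides the shell and the picture viewer there is one more tool, called after "Request:" in YAML: its name, and indented under it one key for each argument. drive_tool: Moves the arm, as the interface text tells. Its arguments: {"type":"object","properties":{"travel":{"type":"array","items":{"type":"array","items":{"type":"number"}}},"yaw":{"type":"array","items":{"type":"number"}},"grip":{"type":"number"},"squeeze":{"type":"number"}},"required":["travel","yaw"]}

```bash
mkdir -p pics; cat > h.py <<'E'
from bench import *
import numpy as np, cv2
def save(c,n): 
    cv2.imwrite('pics/'+n,cv2.cvtColor(c['pixels'],cv2.COLOR_RGB2BGR))
def ray(c,uv):
    p=cv2.undistortPoints(np.array(uv,float).reshape(-1,1,2),c['camera_matrix'],c['dist_coeffs']).reshape(-1,2)
    T=np.array(c['world_from_camera']); d=np.c_[p,np.ones(len(p))]@T[:3,:3].T
    return T[:3,3],d
def atz(c,uv,z):
    o,d=ray(c,uv); return o+d*((z-o[2])/d[:,2])[:,None]
def proj(c,P):
    T=np.linalg.inv(np.array(c['world_from_camera'])); r=cv2.Rodrigues(T[:3,:3])[0]
    return cv2.projectPoints(np.array(P,float).reshape(-1,3),r,T[:3,3],np.array(c['camera_matrix']),np.array(c['dist_coeffs']))[0].reshape(-1,2)
E
python3 - <<'E'
from h import *
C={n:capture(n) for n in('scene','side')}
im=np.vstack([C[n]['pixels'] for n in C]); 
for n in C: save(C[n],n+'0.png'); print(n,np.round(np.array(C[n]['world_from_camera'])[:3],2).tolist())
for n in C:
  for t in('vacuum','cover','tab','filter_well','capacitor'):
    for o in outline_of(t,n)[:4]: print(n,t,round(o['confidence'],2),np.round(o['box']))
print(get_state()['tcp_rot'])
E
```

```text
scene [[-0.52, 0.63, -0.58, 1.4], [0.85, 0.39, -0.34, 0.49], [0.02, -0.67, -0.74, 1.23]]
side [[0.73, -0.39, 0.57, -0.36], [-0.69, -0.4, 0.61, -0.93], [-0.0, -0.83, -0.56, 0.9]]
scene vacuum 0.72 [297. 261. 116. 117.]
scene vacuum 0.44 [447. 312.  37.  38.]
scene cover 0.84 [392. 331.  46.  36.]
scene cover 0.83 [307. 241.  38.  35.]
scene cover 0.71 [255. 180.  40.  36.]
scene cover 0.6 [425. 234.  46.  37.]
scene tab 0.57 [296. 256.  12.  16.]
scene filter_well 0.84 [296. 261. 126. 119.]
scene capacitor 0.65 [329. 251.   6.  16.]
scene capacitor 0.2 [294. 257.  13.  10.]
side vacuum 0.97 [274. 185. 127.  93.]
side cover 0.8 [137. 195.  53.  35.]
side cover 0.79 [264. 178.  45.  22.]
side cover 0.75 [273. 186. 128.  91.]
side cover 0.71 [289. 279.  72.  46.]
side tab 0.75 [301. 220.  26.  34.]
side tab 0.47 [282. 175.  12.   5.]
side filter_well 0.79 [272. 187. 134.  91.]
side capacitor 0.64 [248. 169.   8.   8.]
side capacitor 0.41 [174. 156.  40.  13.]
[1.28012970e-05 1.13173152e-01 9.93575278e-01 6.33965123e-05]
```

View pics/scene0.png

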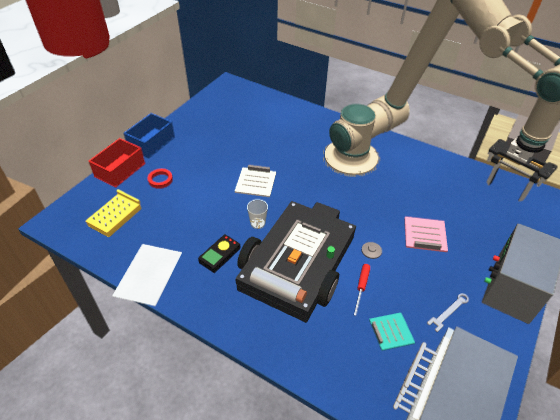

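View pics/side0.png

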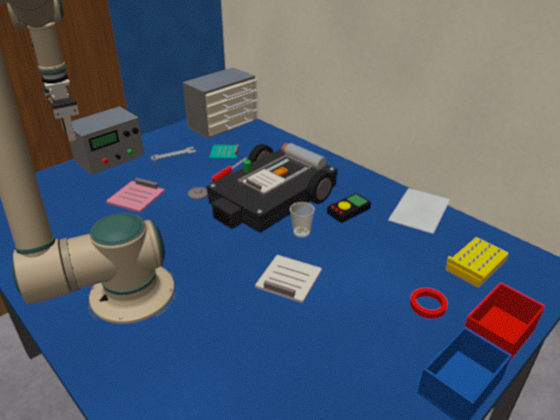

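The scene camera shows the shell at about (297,261), with the white cover at (303,238), the orange tab at (295,257) and the motor at (275,283). The pink, turquoise and larger white look-alikes lie on the bench, off the shell. Next I'll get a rough pose and where to move the wrist camera.

```bash
python3 - <<'E'
from h import *
for n,near in(('scene',(307,241)),('side',(264,178))):
  c=capture(n)
  m=min((o for o in outline_of('cover',n)),key=lambda o:np.hypot(o['box'][0]-near[0],o['box'][1]-near[1])+o['box'][2]*.1)['mask']
  ys,xs=np.nonzero(m); P=atz(c,np.c_[xs,ys],.079)
  r=cv2.minAreaRect((P[:,:2]*1000).astype(np.float32)); print(n,r,P.mean(0))
  p=c['pixels'].astype(int); o=(p[...,0]>150)&(p[...,1]>60)&(p[...,1]<140)&(p[...,2]<70)
  k,l,s,ce=cv2.connectedComponentsWithStats(o.astype(np.uint8))
  for i in range(1,k):
    if s[i,4]>8: print(n,'orange',s[i],ce[i],atz(c,ce[i],.081)[0])
w=capture('wrist'); print(np.round(w['world_from_camera'],3), w['camera_matrix'])
# scipy fit of vacuum: direction via motor
c=capture('scene'); print(atz(c,[(275,283)],.108))
E
```

```text
scene ((531.90380859375, 80.521484375), (122.5134506225586, 104.29943084716797), 3.714524984359741) [0.53502559 0.08063175 0.079     ]
scene orange [106 155  22  16  93] [116.44086022 162.35483871] [ 0.58645184 -0.67820536  0.081     ]
scene orange [164 170   8  13  26] [168.         175.30769231] [ 0.54002568 -0.47634957  0.081     ]
scene orange [148 172  13  12  31] [152.09677419 179.        ] [ 0.58464738 -0.51074679  0.081     ]
scene orange [ 88 205  52  32 140] [115.84285714 222.74285714] [ 0.80287845 -0.46982083  0.081     ]
scene orange [494 256   6   3   9] [496.66666667 257.33333333] [0.28747173 0.61800181 0.081     ]
scene orange [360 264   9  23  61] [364.3442623  275.19672131] [0.56555483 0.30093933 0.081     ]
side ((531.4076538085938, 85.48149108886719), (104.11373901367188, 100.2453842163086), 4.537110328674316) [0.53135699 0.08516364 0.079     ]
side orange [273 167  14   8  63] [279.74603175 170.73015873] [0.61203739 0.08936172 0.081     ]
side orange [448 262  22  14  40] [457.85 268.15] [ 0.60230199 -0.56702854  0.081     ]
side orange [484 264  14  14  14] [490.5 270.5] [ 0.65329913 -0.62837049  0.081     ]
side orange [475 277   5   4   9] [477.22222222 278.44444444] [ 0.60260714 -0.6195808   0.081     ]
[[ 0.225  0.947  0.229  0.064]
 [ 0.974 -0.219 -0.052  0.576]
 [ 0.001  0.235 -0.972  0.385]
 [ 0.     0.     0.     1.   ]] [[328.56000634   0.         275.4956236 ]
 [  0.         328.56000634 209.43587575]
 [  0.           0.           1.        ]]
[[0.74611326 0.09911483 0.108     ]]
```

Request:
drive_tool:
  travel:
    - [0,0,0]
    - [0,0,0]
    - [0,0,0]
    - [-0.816,-0.988,0]
    - [-0.816,-0.988,0]
    - [-0.816,-0.988,0]
    - [-0.816,-0.988,0]
    - [-0.816,-0.988,0]
    - [-0.816,-0.988,0]
    - [-0.816,-0.988,0]
    - [-0.816,-0.988,0]
    - [-0.816,-0.988,0]
    - [-0.816,-0.988,0]
    - [-0.816,-0.988,0]
    - [-0.816,-0.988,0]
    - [-0.816,-0.988,0]
    - [-0.816,-0.988,0]
    - [-0.816,-0.988,0]
    - [-0.816,-0.988,0]
    - [-0.816,-0.988,0]
  yaw: [-0.95,-0.95,-0.95,0,0,0,0,0,0,0,0,0,0,0,0,0,0,0,0,0]
  grip: 0

```text
time_s: 2.9
tcp_pos: [0.5814, 0.0862, 0.3027]
tcp_rot: [0.0, -0.036, 0.999, 0.0]
ft_force: [1.0, 0.2, 0.1]
gripper_width: 0.002
```

```bash
python3 - <<'E'
from h import *
s=get_state(); print(s['time_s'],s['tcp_pos'],s['tcp_rot'],s['gripper_width'],s['ft_force'])
w=capture('wrist'); save(w,'w1.png')
for t in('cover','tab'):
  for o in outline_of(t,'wrist'):
    P=atz(w,np.argwhere(o['mask'])[:,::-1],.079 if t=='cover' else .081); print(t,o['confidence'],o['box'],cv2.minAreaRect((P[:,:2]*1000).astype(np.float32)))
E
```

```text
2.9 [0.58143058 0.08618889 0.30273994] [ 1.31968763e-04 -3.56753007e-02  9.99363417e-01  1.30472298e-04] 0.001590192364111069 [1.02511313 0.17198332 0.10080072]
cover 0.85 [18.4, 9.8, 36.9, 19.2] ((418.653076171875, -159.56370544433594), (37.27753829956055, 17.00455665588379), 89.74996948242188)
cover 0.81 [524.4, 253.0, 71.2, 96.3] ((617.3917846679688, 363.81671142578125), (77.87251281738281, 82.7181167602539), 44.43824768066406)
cover 0.73 [272.7, 183.2, 321.2, 365.1] ((585.23193359375, 83.92255401611328), (366.20391845703125, 328.1753845214844), 4.112924575805664)
cover 0.65 [274.1, 151.3, 112.0, 116.2] ((533.0611572265625, 81.2163314819336), (103.16193389892578, 101.08783721923828), 3.5238029956817627)
tab 0.57 [272.1, 222.5, 27.5, 32.4] ((601.45556640625, 85.0810546875), (30.976518630981445, 26.21195411682129), 4.074456691741943)
```

View pics/w1.png

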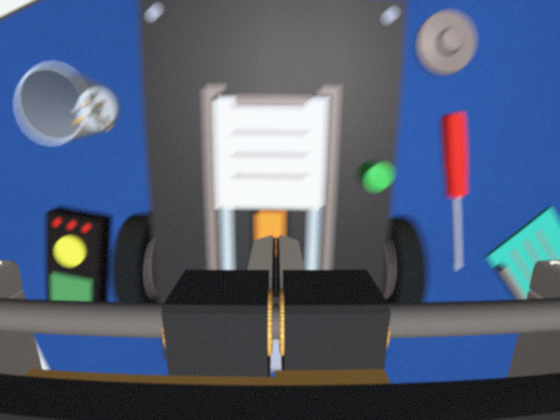

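The wrist view shows the seated cover at (270,155), the tab just beyond it at (270,222) and the capacitor at (378,176). My pose estimate puts the vacuum origin at about (0.562, 0.0835) with a 4° yaw. I'm moving over the tab pad.

Request:
drive_tool:
  travel:
    - [-0.55,-0.025,0]
    - [-0.54,-0.025,0]
    - [0,0,0.75]
    - [0,0,0.8]
    - [0,0,0.8]
    - [0,0,0.8]
    - [0,0,0.7]
    - [0,0,0]
  yaw: [0,0,0,0,0,0,0,0]

```text
time_s: 3.85
tcp_pos: [0.6104, 0.0895, 0.1844]
tcp_rot: [-0.004, -0.036, 0.999, 0.0]
ft_force: [-0.6, -0.5, -0.3]
gripper_width: 0.006
```

```bash
python3 - <<'E'
from h import *
s=get_state(); print(s['time_s'],s['tcp_pos'],s['ft_force'])
w=capture('wrist'); save(w,'w2.png')
E
```

```text
3.85 [0.61040449 0.08946449 0.18437289] [-0.58666811 -0.50432978 -0.31320068]
```

View pics/w2.png

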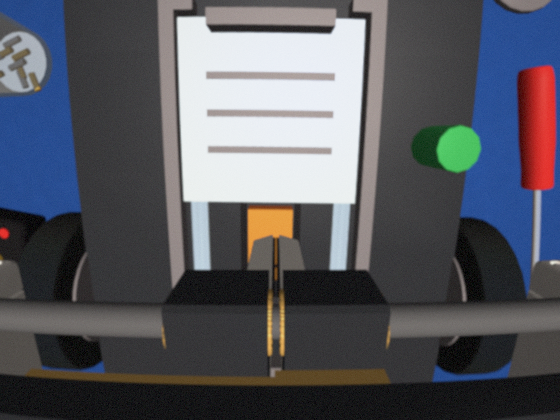

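```bash
python3 - <<'E'
from h import *
for i in range(3):
  w=capture('wrist'); s=get_state(); print(s['tcp_pos'],s['tcp_rot'])
print('tab',atz(w,[(247,209),(294,209)],.081)*1000)
print('cover',atz(w,[(184,202),(356,203),(178,16),(364,20)],.079)*1000)
T=np.array([s['tcp_pos']]); print('tip proj',proj(w,T-[0,0,.097]))
E
```

```text
[0.61271773 0.08920749 0.18755393] [-2.11812781e-04 -3.62531930e-02  9.99342594e-01  2.04641096e-04]
[0.61336288 0.08905757 0.18833393] [ 7.28450856e-04 -3.61943386e-02  9.99344493e-01  1.53162150e-04]
[0.61369996 0.08890288 0.1887375 ] [ 1.27447911e-03 -3.61083075e-02  9.99347061e-01  1.29031035e-04]
tab [[593.56748732  70.94304153  81.        ]
 [591.55677997  98.77413605  81.        ]]
cover [[592.47531126  32.77844761  79.        ]
 [585.65493537 135.76195266  79.        ]
 [489.3562008   27.4119175   79.        ]
 [484.2423877  128.08635009  79.        ]]
tip proj [[274.71267764 249.3304445 ]]
```

```bash
python3 - <<'E'
from h import *
for i in range(4): w=capture('wrist'); s=get_state()
print(s['tcp_pos'],s['tcp_rot'])
p=w['pixels'].astype(int)
for nm,m,z in(('tab',(p[...,0]>180)&(p[...,2]<90)&(p[...,1]>80)&(p[...,1]<170),.081),('cov',(p.min(-1)>170),.079)):
  k,l,st,ce=cv2.connectedComponentsWithStats(m[:300].astype(np.uint8)); i=max([i for i in range(1,k) if 200<ce[i][0]<340],key=lambda i:st[i,4])
  P=atz(w,np.argwhere(l==i)[:,::-1],z)*1000; r=cv2.minAreaRect(P[:,:2].astype(np.float32)); print(nm,st[i],r,cv2.boxPoints(r).tolist())
E
```

```text
[0.61358619 0.08844337 0.18829558] [ 9.68797796e-04 -3.58452955e-02  9.99356880e-01  4.41073568e-05]
tab [ 251  200   44   47 1616] ((601.8847045898438, 85.93400573730469), (29.10266876220703, 25.525310516357422), 3.2904016971588135) [[586.6248168945312, 97.84042358398438], [588.0899047851562, 72.35719299316406], [617.1445922851562, 74.027587890625], [615.6795043945312, 99.51081848144531]]
cov [  181    10   185   259 30662] ((558.035400390625, 82.4742431640625), (149.00009155273438, 100.36547088623047), 3.3678083419799805) [[480.71600341796875, 128.1937713623047], [486.61199951171875, 28.001630783081055], [635.3547973632812, 36.75471496582031], [629.4588012695312, 136.9468536376953]]
```

Request:
drive_tool:
  travel:
    - [-0.05,-0.05,0]
    - [0,0,0.2]
    - [0,0,0.1]
    - [0,0,0.1]
    - [0,0,0.1]
    - [0,0,0.1]
    - [0,0,0]
    - [0,0,0]
    - [0,0,0]
  yaw: [0,0,0,0,0,0,0,0,0]

```text
time_s: 5.15
tcp_pos: [0.6148, 0.0871, 0.1688]
tcp_rot: [-0.0, -0.036, 0.999, 0.0]
ft_force: [-0.5, 0.3, -0.3]
gripper_width: 0.004
```

Request:
drive_tool:
  travel:
    - [0,0,0.05]
    - [0,0,0.05]
    - [0,0,0]
  yaw: [0,0,0]

```text
time_s: 5.45
tcp_pos: [0.6147, 0.0871, 0.1683]
tcp_rot: [0.0, -0.036, 0.999, 0.0]
ft_force: [-4.2, -0.4, 12.3]
gripper_width: 0.005
```

Request:
drive_tool:
  travel:
    - [0,0,-0.4]
    - [0,0,-0.7]
    - [0,0,-0.9]
    - [0.8,0,0]
    - [0.9,0,0]
    - [0.9,0,0]
    - [0.9,0,0]
    - [0.9,0,0]
    - [0.8,0,0]
    - [0,0,0]
    - [0,0,0]
    - [0,0,0]
  yaw: [0,0,0,0,0,0,0,0,0,0,0,0]

```text
time_s: 6.65
tcp_pos: [0.4609, 0.0759, 0.2265]
tcp_rot: [0.001, -0.036, 0.999, 0.0]
ft_force: [-0.7, 0.3, 0.1]
gripper_width: 0.002
```

```bash
python3 - <<'E'
from h import *
s=get_state(); print(s['tcp_pos'],s['tcp_rot'],s['ft_force'])
w=capture('wrist'); c=capture('scene');d=capture('side'); b=lambda i,r: cv2.resize(i[r],(400,300),interpolation=cv2.INTER_CUBIC)
im=np.vstack([np.hstack([b(c['pixels'],np.s_[195:315,225:385]),b(d['pixels'],np.s_[130:235,200:340])]),np.hstack([b(w['pixels'],np.s_[:,:])]*2)])
save({'pixels':im},'c3.png')
E
```

```text
[0.46085916 0.07586134 0.22650847] [ 1.07699408e-03 -3.57808835e-02  9.99359075e-01  8.45501683e-05] [-0.72126717  0.29853743  0.05990549]
```

View pics/c3.png

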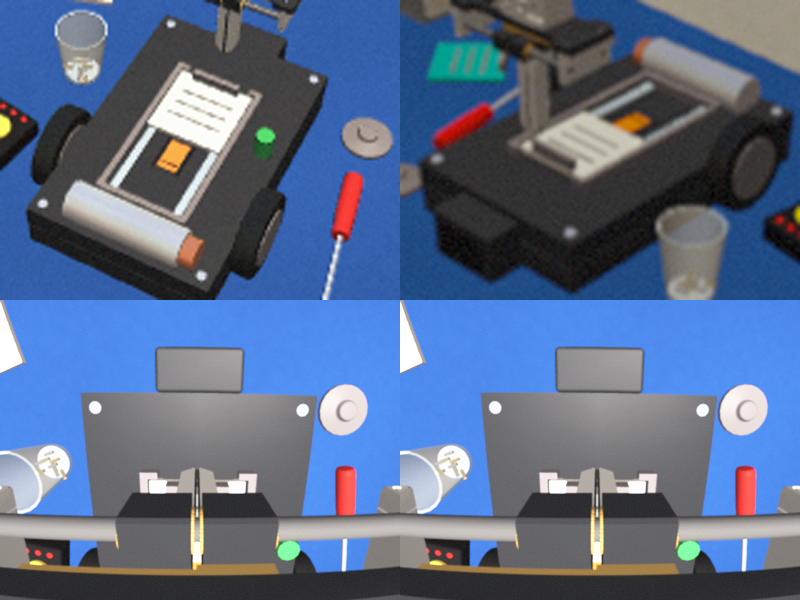

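The tab sits flush with the deck at scene-crop (172,157). The finger is behind the cover between the corner stops, so I'm lowering it.

Request:
drive_tool:
  travel:
    - [0,0,0.6]
    - [0,0,0.6]
    - [0,0,0.4]
    - [0,0,0.1]
    - [0,0,0]
    - [0,0,0]
    - [0,0,0]
    - [0,0,0]
  yaw: [0,0,0,0,0,0,0,0]

```text
time_s: 7.6
tcp_pos: [0.4596, 0.0758, 0.1758]
tcp_rot: [0.001, -0.036, 0.999, 0.0]
ft_force: [0.1, -0.1, -0.5]
gripper_width: 0.004
```

Request:
drive_tool:
  travel:
    - [-0.15,0,0]
    - [-0.15,0,0]
    - [-0.15,0,0]
    - [-0.15,0,0]
    - [-0.15,0,0]
    - [-0.15,0,0]
    - [-0.15,0,0]
    - [-0.15,0,0]
    - [-0.15,0,0]
    - [-0.15,0,0]
    - [0,0,0]
    - [0,0,0]
  yaw: [0,0,0,0,0,0,0,0,0,0,0,0]

```text
time_s: 8.8
tcp_pos: [0.5045, 0.079, 0.1753]
tcp_rot: [0.0, -0.036, 0.999, 0.0]
ft_force: [-0.9, 0.4, 1.1]
gripper_width: 0.002
```

```bash
python3 - <<'E'
from h import *
c=capture('scene');d=capture('side'); b=lambda i,r: cv2.resize(i[r],(400,300),interpolation=cv2.INTER_CUBIC)
save({'pixels':np.hstack([b(c['pixels'],np.s_[195:315,225:385]),b(d['pixels'],np.s_[130:235,200:340])])},'c4.png')
E
```

```text
(no output)
```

View pics/c4.png

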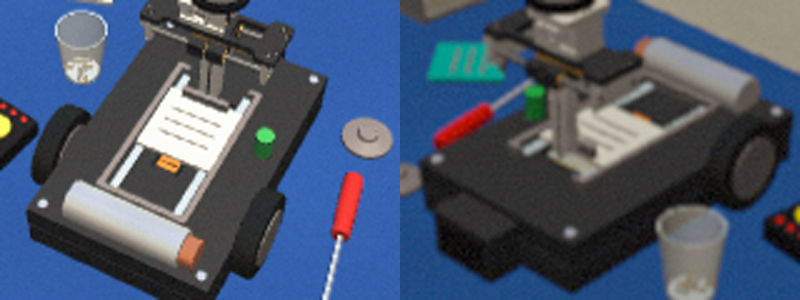

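The cover has moved about 29 mm and passes over the tab at crop (168,162). I'll push on to about 100 mm.

Request:
drive_tool:
  travel:
    - [-0.15,0,0]
    - [-0.15,0,0]
    - [-0.15,0,0]
    - [-0.15,0,0]
    - [-0.15,0,0]
    - [-0.15,0,0]
    - [-0.15,0,0]
    - [-0.15,0,0]
    - [-0.15,0,0]
    - [-0.15,0,0]
    - [-0.15,0,0]
    - [-0.15,0,0]
    - [-0.15,0,0]
    - [-0.15,0,0]
    - [-0.15,0,0]
    - [-0.1,0,0]
    - [0,0,0]
    - [0,0,0]
  yaw: [0,0,0,0,0,0,0,0,0,0,0,0,0,0,0,0,0,0]

```text
time_s: 10.7
tcp_pos: [0.5749, 0.0841, 0.1752]
tcp_rot: [0.001, -0.036, 0.999, 0.0]
ft_force: [-0.0, 0.6, -0.2]
gripper_width: 0.001
```

Request:
drive_tool:
  travel:
    - [0.2,0,0]
    - [0.5,0,0]
    - [0.3,0,-0.2]
    - [0,0,-0.9]
    - [0,0,-0.9]
    - [0.9,0,-0.6]
    - [0.9,0,0]
    - [0.9,0,0]
    - [0,0,0]
    - [0,0,0]
    - [0,0,0]
  yaw: [0,0,0,0,0,0,0,0,0,0,0]

```text
time_s: 11.8
tcp_pos: [0.4649, 0.0761, 0.2536]
tcp_rot: [0.001, -0.036, 0.999, 0.0]
ft_force: [1.0, 0.2, -0.2]
gripper_width: 0.006
```

```bash
python3 - <<'E'
from h import *
c=capture('scene');d=capture('side');w=capture('wrist'); b=lambda i,r: cv2.resize(i[r],(400,300),interpolation=cv2.INTER_CUBIC)
im=np.vstack([np.hstack([b(c['pixels'],np.s_[195:315,225:385]),b(d['pixels'],np.s_[130:235,200:340])]),np.hstack([b(w['pixels'],np.s_[:,:]),b(c['pixels'],np.s_[:,:])])])
save({'pixels':im},'c5.png')
a=np.deg2rad(3.8);R=np.array([[np.cos(a),-np.sin(a)],[np.sin(a),np.cos(a)]])
p=c['pixels'].astype(int); m=(p.min(-1)>150).astype(np.uint8)
k,l,st,ce=cv2.connectedComponentsWithStats(m)
for i in range(1,k):
  if st[i,4]>60 and abs(ce[i][0]-295)<30 and abs(ce[i][1]-257)<35:
    P=atz(c,np.argwhere(l==i)[:,::-1],.079)[:,:2]; q=(P-[.5635,.0835])@R*1000; print(st[i],q.min(0),q.max(0))
E
```

```text
[ 269  225   56   58 1274] [-72.32162988 -50.33971751] [132.00435577  55.22283871]
[251 267  50  31 628] [140.18192816 -85.62980833] [185.15633293  67.58124896]
```

View pics/c5.png

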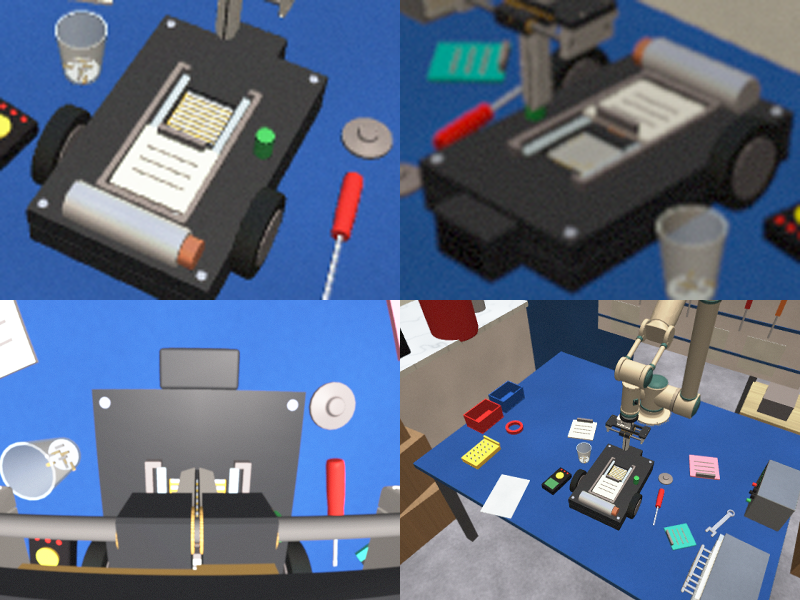

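Request:
drive_tool:
  travel:
    - [0,0,-0.9]
    - [0,0,-0.9]
    - [-0.9,0,0]
    - [-0.9,0,0]
    - [-0.9,0,0]
    - [-0.9,0,0]
    - [-0.9,0,0]
    - [0,0,0]
    - [0,0,0]
    - [0,0,0]
    - [0,0,0]
  yaw: [0,0,0,0,0,0,0,0,0,0,0]

```text
time_s: 13.05
tcp_pos: [0.5974, 0.0858, 0.3073]
tcp_rot: [-0.0, -0.036, 0.999, 0.0]
ft_force: [-0.2, 0.3, -0.2]
gripper_width: 0.008
```

```bash
python3 - <<'E'
from h import *
w=capture('wrist'); im=w['pixels'].copy()
a=np.deg2rad(3.8);R=np.array([[np.cos(a),-np.sin(a)],[np.sin(a),np.cos(a)]])
L=lambda pts:[[*(R@np.array([x,y])+[.5635,.0835]),z] for x,y,z in pts]
for u in proj(w,L([(-65,0,.07),(5,0,.07),(5,35,.07),(-65,35,.07),(20,0,.073),(20,0,.093)])): cv2.circle(im,tuple(int(round(v)) for v in u),2,(255,0,0),-1)
save({'pixels':cv2.resize(im[40:280,130:430],(800,600),interpolation=cv2.INTER_CUBIC)},'w6.png')
E
```

```text
(no output)
```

View pics/w6.png

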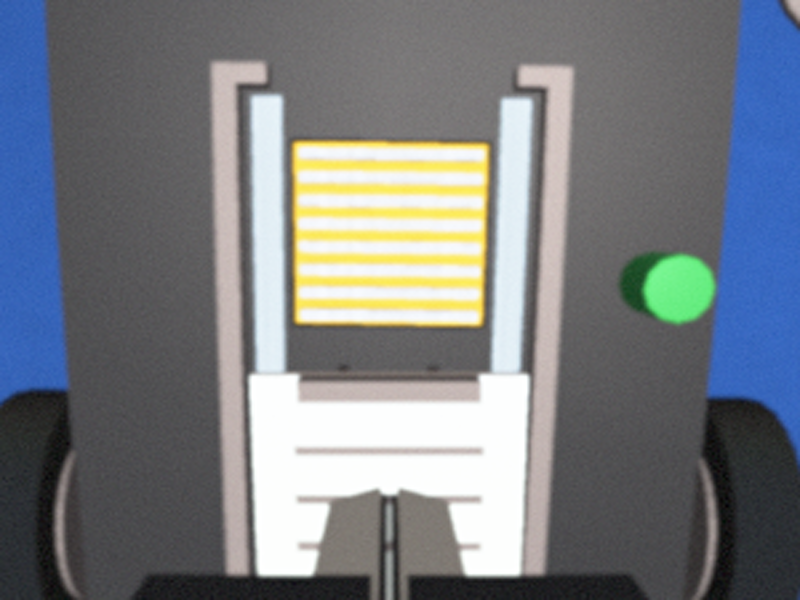

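The whole yellow well at (390,233) is visible, with about 18 mm of bare deck between it and the cover's edge at row 375. The cover lies flat and square on the rails. I'm handing in.

```bash
python3 -c "
from bench import *
print(hand_in())"
```

```text
the job is handed in; nothing more can be done
None
```

The job is done and handed in at about 13 s of robot time, but no verdict came back.

- **Tab:** I pressed it with the shut fingertips until it stopped, at about 12 N and 1.3 mm above deck height. It stayed flush, and the cover passed over it freely.
- **Cover:** I pushed it from behind, between the corner stops, about 100 mm along the rails. The last wrist picture shows the whole yellow well uncovered, with roughly 18 mm of bare deck before the cover's edge. The cover lies flat and square, short of the end stop.
- **Other things:** The last scene picture shows the bystanders where they were, judged by eye. The robot was raised clear and touching nothing when I handed in.

Three checks did not come out cleanly:

- **Wrist measurement:** An early one, taken while the arm was still settling, was about 5 mm off. I repeated it once the arm was still.
- **Cover mask:** The final measurement of the cover in the scene picture merged with the rails, so I disregarded it.
- **Overlay dots:** The dots I drew on the last picture did not show, so I judged the result from the image itself.

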